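Tip a plane iron out of its rest and lay it on the sharpening stone

ROBOT

A 6-joint arm with a two-finger parallel gripper is mounted at the origin on the work surface. World frame = base frame: x ahead of the robot, y to its left, z up, the work surface at z = 0. Lengths are in m, angles in rad, forces in N, time in s.
With the tool pointing down it reaches from about 0.25 to 0.725 m from the base axis. Payload 4 kg.
Tool frame: the origin (TCP) lies between the finger pads; the fingertips stand 14 mm ahead of it and the grasp point (between the pads) lies 5 mm behind it (ctrl.finger_overhang is the distance from the TCP to the fingertips, in m); z points along the fingers, y is the line along which they close (so a half turn about z gives the same grasp; the last joint's range is limited). The gripper opens to 85 mm and grips with 20 to 120 N. Pads are 22 mm wide; open, the fingers measure 114 mm over their backs; the gripper's body (76 mm by 85 mm) begins 54 mm behind the grasp point. The pads swing forward as they close: fully open they stand 13 mm farther back than shut.
Start: joints at [1.194, 0.241, 0.005, 1.335, 0, 1.571], TCP at [0.184, 0.465, 0.245] pointing down, gripper open.
Joint ranges: [-2.72, 2.72], [-1.05, 1.87], [-1.09, 1.28], [-1.99, 2.15], [-1.42, 1.44], [-3.14, 3.14]. Speed limits (rad/s): [2.79, 2.79, 3.14, 3.14, 3.14, 3.14].

INTERFACE

Orientations are given as a rotation vector (axis times angle).
In Python, from rig import ctrl, vision, job gives the robot as it stands.
- The arm moves only by the tool drive_tool, never from a script. Its argument "commands" is one flat list of numbers, 4 for each row, row after row: the shift along the tool's x, y, z in cm, then the turn about the tool's z in rad. In form: [dx, dy, dz, roll, dx, dy, dz, roll, ...]. A call has 1 to 20 rows; each row is the pose to reach, as a shift and turn from the pose commanded when the call began, along the tool's axes at that moment; what a row does not reach only later rows make up. A row lasts 1/12 s, in which the tool goes at most 41.7 mm and 7.16 degrees, less where a joint would pass 70% of its speed; a pose out of reach is approached as far as the arm can. A call with a gripper value outside its range is refused whole. "gripper" is the opening, from 0 (shut) to 1 (fully open), set as the call begins (left out, the last holds). The fingers move at their own pace and stop on an object; the grip force is fixed at half the most. Time passes only in rows, so rows that repeat a pose let the fingers close. It gives the time, the measured TCP pose, the force, the opening and the grip force at its end, in the units of the state.
- ctrl.get_state(): the state, without advancing time (a new reading comes with each control period).
- vision.snapshot(name): name is "side" or "top"; returns the picture (400x640x3 uint8, blue, green, red); there is no depth.
- vision.get_calibration(name): a dict with "fx", "fy", "cx", "cy" (pixels), "D" ([k1, k2, p1, p2, k3] as OpenCV has them; the pictures are not rectified), "position" and "orientation" of the camera in the world. Camera axes: x right, y up, looking along -z (the intrinsics and any distortion apply to the point x, -y, -z); pixel columns grow to the right and rows downward; lengths in m; the calibration is good to about 2 mm. A picture is of the moment at which its call begins. get_calibration takes no time and is no camera call.
- job.job_done(): hands the job in; it is judged then, once.
The state is a dict: "t": time; "q": joint angles; "joint_velocities": joint speeds; "joint_torque": joint torques, N m; "position": TCP position; "ee_rot": TCP orientation; "wrist_force": force on the tool from outside, world axes, zero at the start; "moment": the same for the moment, N m; "finger_gap": finger opening in m; "grasp_force": force on a finger pad.
Only numpy, scipy, OpenCV 4.12 (cv2) and the standard library are available. Lean on these libraries where they do the work, as an engineer would, in place of code of your own. Each camera call takes 0.05 s, during which the arm holds its last target. There are 200 camera calls.

TASK

Two steel plane irons lie flush in wooden tipping rests on the workshop bench. Press the thumb end of the wider iron (the end nearer the robot) well down so that its other end tips up out of the rest, then take it by the raised end, lift it out and lay it flat on the sharpening stone, lengthways and centred. Leave the narrower iron lying in its rest.

Things in the scene. Friction and masses are not known exactly. Their poses are not given: they have to be found in the camera images.
- wide_iron: The wider plane iron: flat steel plate 150 mm long (x), 46 wide, 4 thick, 150 g, dark slot along its middle. Origin: centre of its underside, 30 mm above the bench at the start. Its top is flush with a fixed beech block 170 x 90 x 34 mm centred under it, cheeks 3 mm from its sides. Its thumb end (-x, nearer the robot) lies over an open well 62 mm wide. Press there, 12 mm from the end.
- rocker_wide (a joint): Tilt of the plywood rocker under the wider iron (rad): 0 flat, 0.4 at its stop, thumb end down. Axle 25 mm from the iron's centre towards the thumb end, 20 mm above the bench. Stiff pivot: about 4 N on the thumb end turns it (it sinks 15 mm to the stop) and it stays where left, the iron lying on it against a lip. The raised end then stands 40 mm higher, edges free to grip 25 mm from its end.
- narrow_iron: The narrower plane iron, to be left alone: steel plate 150 x 30 x 4 mm with two small round dark marks, lying flat in a rest of the same outer size (170 x 90 x 34 mm, with its own rocker). Origin: centre of its underside, x along it, -x end nearer the robot.
- stone: The sharpening stone: grey flat stone 200 mm long (x), 70 wide (y), on a dark wooden base 230 x 88 mm fixed to the bench. Origin: centre of the base's underside, on the bench, z up; the stone's flat top lies 28 mm above the origin.

How it is judged:
On the way, in this order (a step that is already met when the one before it is completed fails the run):
1. the thumb end of the wider iron is pressed down, so that the other end is tipped up (rocker past 0.25 rad) (value of joint rocker_wide above 0.25 rad and angle between wide_iron's own z axis and vertical above 0.2 rad), for 0.2 s.
2. the wider iron is lifted clear of its rest (its centre above 70 mm) (height (world z) of wide_iron above 0.07 m), for 0.1 s.
At the end, for the whole second after the job is handed in: The wider iron lies flat (within 5 degrees), same side up, and still on top of the stone, its centre within 20 mm of the stone's centre and its length within 11 degrees of the stone's, either way round; the narrower iron is within 15 mm of where it lay (horizontal distance between wide_iron and stone below 0.02 m and angle between the x axis of wide_iron and the x axis of stone, either way round below 0.2 rad and angle between wide_iron's own z axis and vertical below 0.09 rad and z of wide_iron in the frame of stone between 0.024 and 0.032 m and linear speed of wide_iron below 0.02 m/s and distance of narrow_iron from where it was at the start of the episode below 0.015 m); the robot touches nothing.
It fails at once if the narrower iron is disturbed (moved 15 mm or tilted more than 9 degrees) (distance of narrow_iron from where it was at the start of the episode above 0.015 m or angle between narrow_iron's own z axis and vertical above 0.16 rad).
It also fails if it takes over 48 s, if anything falls off the work surface, if the arm or the gripper's body presses on something with over 40 N, if the wrist force passes 120 N, or if a joint passes its speed limit or range.

## Working session

There is one attempt and no reset: what is moved stays moved. The work goes in short steps, Python scripts to look and compute and a tool call to move; the robot and the scene stay as the last step left them, time stands still between calls to the robot, and variables do not carry over. Pictures are saved under pics/ and viewed, at most 10 in all, crops included, and the job is handed in when it is done.

Besides the shell and the picture viewer there is one more tool, called after "Emit:" by a JSON object that holds its "method" and its "body", one argument or row to a line. drive_tool: Moves the arm, as the interface text tells. Its arguments: {"type":"object","properties":{"commands":{"type":"array"},"gripper":{"type":"number"}},"required":["commands"]}

```bash
mkdir -p pics; ls; python3 - <<'E'
from rig import ctrl, vision
import cv2
for n in("top","side"):
    cv2.imwrite(f"pics/{n}0.png",vision.snapshot(n)); print(vision.get_calibration(n))
s=ctrl.get_state(); print(s['t'],s['position'],s['ee_rot'],s['finger_gap'],ctrl.finger_overhang)
E
```

```text
pics
{'fx': 382.74983986544294, 'fy': 382.74983986544294, 'cx': 312.0308340830678, 'cy': 201.98037041708616, 'D': array([-0.00769372,  0.        ,  0.        ,  0.        ,  0.        ]), 'position': array([0.41838242, 0.01428384, 0.80678848]), 'orientation': array([ 0.11086615, -0.11725889, -1.53788126])}
{'fx': 415.7597738217586, 'fy': 415.7597738217586, 'cx': 317.43104927676035, 'cy': 200.93416542753488, 'D': array([-0.00695123,  0.        ,  0.        ,  0.        ,  0.        ]), 'position': array([0.31502085, 0.58325076, 0.56522433]), 'orientation': array([ 0.18995384, -1.18719702, -2.6256901 ])}
0.1 [0.18377813 0.46442431 0.24452526] [-5.88244805e-01 -3.08572655e+00  2.86564570e-03] 0.0849435382756891 0.014
```

View pics/top0.png

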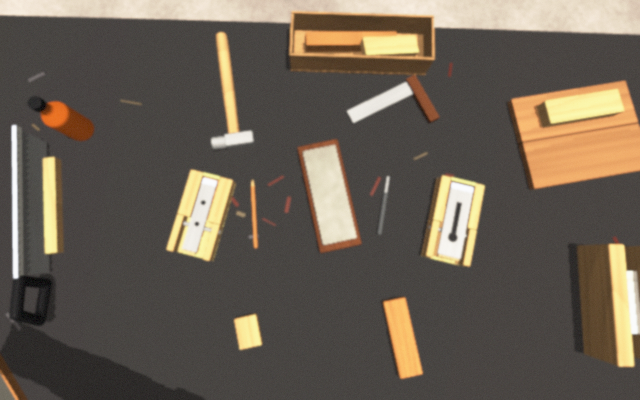

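View pics/side0.png

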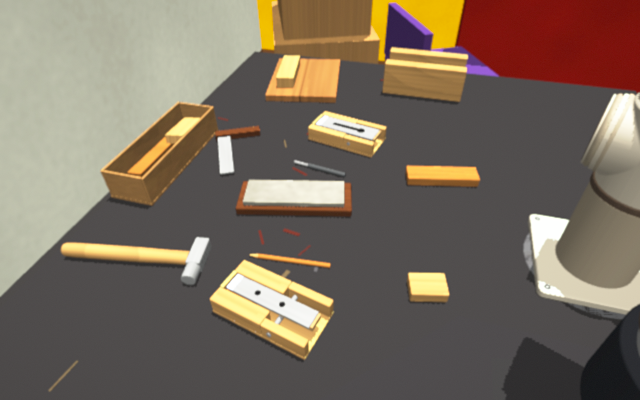

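Both views show the wide, slotted iron at top ≈(456,220), side ≈(348,130). The stone is at top (329,195), side (295,195), and the narrow iron at top (201,214). I'll enlarge crops to read the corners.

```bash
python3 - <<'E'
import cv2,numpy as np
t=cv2.imread("pics/top0.png");s=cv2.imread("pics/side0.png")
def c(i,x,y,w,h,k): return cv2.resize(i[y:y+h,x:x+w],None,fx=k,fy=k,interpolation=cv2.INTER_CUBIC)
a=c(t,415,165,80,110,5); b=c(t,290,130,80,130,4)
b=cv2.resize(b,(320,520)); o=np.zeros((550,720,3),np.uint8); o[:550,:400]=a;o[:520,400:]=b
cv2.imwrite("pics/c1.png",o)
a=c(s,300,105,100,55,6);b=c(s,230,170,130,50,6)
o=np.zeros((600,800,3),np.uint8);o[:330,:600]=a;b=cv2.resize(b,(650,250));o[340:590,:650]=b
cv2.imwrite("pics/c2.png",o)
E
```

```text
(no output)
```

View pics/c1.png

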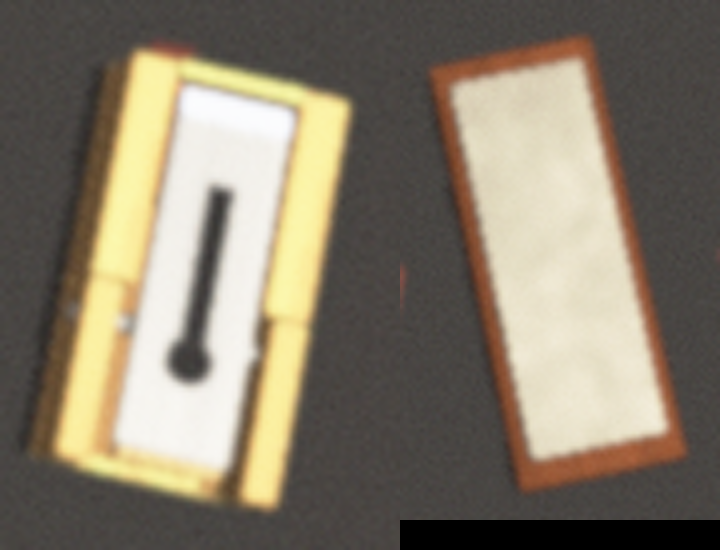

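View pics/c2.png

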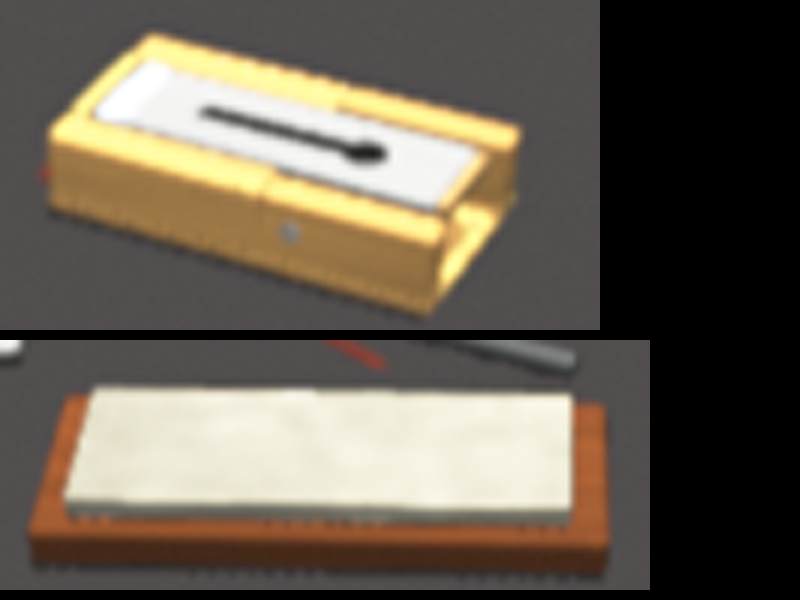

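The crops show the iron's corners at top (181,86), (297,108), (232,473), (117,447) and at side (93,117), (147,62), (486,152), (440,207). The stone's top corners are just as clear. Next I'll triangulate them.

```bash
cat > h.py <<'E'
import numpy as np, cv2
from rig import vision
from scipy.spatial.transform import Rotation as R
F=np.diag([1.,-1,-1])
def ray(n,px):
    c=vision.get_calibration(n);K=np.array([[c['fx'],0,c['cx']],[0,c['fy'],c['cy']],[0,0,1]])
    u=cv2.undistortPoints(np.array(px,float).reshape(-1,1,2),K,c['D']).reshape(-1,2)
    d=np.c_[u,np.ones(len(u))]@F@R.from_rotvec(c['orientation']).as_matrix().T
    return c['position'],d/np.linalg.norm(d,axis=1)[:,None]
def tri(pt,ps):
    o1,d1=ray('top',pt);o2,d2=ray('side',ps);out=[]
    for a,b in zip(d1,d2):
        s=np.linalg.lstsq(np.c_[a,-b],o2-o1,rcond=None)[0]
        p,q=o1+s[0]*a,o2+s[1]*b; out.append(np.r_[(p+q)/2,np.linalg.norm(p-q)])
    return np.array(out)
def plane(n,px,z):
    o,d=ray(n,px); return o+d*((z-o[2])/d[:,2])[:,None]
def un(p,x0,y0,k): return (np.array(p)+.5)/k-.5+[x0,y0]
E
python3 - <<'E'
from h import *
np.set_printoptions(precision=4,suppress=True)
for nm,a,b,z in (("iron",un([(181,86),(297,108),(232,473),(117,447)],415,165,5),un([(93,117),(147,62),(486,152),(440,207)],300,105,6),.034),
 ("stone",un([(52,84),(183,58),(268,432),(133,461)],290,130,4),un([(65,160),(93,48),(572,56),(572,170)],230,170,5),.028)):
    P=tri(a,b);print(nm);print(P)
    for q in (P[:,:3],plane('top',a,z),plane('side',b,z)):
        v=(q[0]+q[1]-q[2]-q[3])/2; w=(q[0]+q[3]-q[1]-q[2])/2
        print(q.mean(0),np.linalg.norm(v),np.linalg.norm(w),np.arctan2(v[1],v[0]),np.arctan2(-w[0],w[1]))
from rig import ctrl
print(R.from_rotvec(ctrl.get_state()['ee_rot']).as_matrix())
E
```

```text
iron
[[ 0.5817 -0.2731  0.0321  0.0027]
 [ 0.573  -0.3209  0.0328  0.0045]
 [ 0.4229 -0.2911  0.0299  0.0047]
 [ 0.4324 -0.2442  0.0314  0.0037]]
[ 0.5025 -0.2823  0.0316] 0.15259200528384262 0.04820491063191172 -0.19380509558256065 -0.1912618015117422
[ 0.5042 -0.2811  0.034 ] 0.1521815673337184 0.04768359880058802 -0.19883060143274542 -0.17673008609494087
[ 0.4998 -0.2786  0.034 ] 0.15318693643707787 0.047640785678324096 -0.20919011757610975 -0.20699906008161137
stone
[[ 0.64    0.0353  0.0254  0.0037]
 [ 0.6568 -0.0331  0.026   0.0022]
 [ 0.4614 -0.0803  0.0264  0.0023]
 [ 0.4448 -0.012   0.0253  0.0022]]
[ 0.5507 -0.0225  0.0258] 0.20091859632150297 0.07033886223784316 0.23738638792590017 0.24006971637838526
[ 0.5516 -0.0221  0.028 ] 0.20073681162989257 0.07023613192365216 0.23800306684531175 0.2365705586165493
[ 0.5484 -0.0201  0.028 ] 0.19963313024214094 0.07113667487562489 0.23968017294478738 0.2464118716521292
[[-0.9299  0.3679 -0.0006]
 [ 0.3679  0.9299 -0.0017]
 [-0.0001 -0.0018 -1.    ]]
```

The iron measures 152x48 mm against 150x46 nominal, with its top at z≈0.032–0.034. Its centre is (0.503,-0.280) and its yaw -0.198. The stone measures 201x70, centre (0.5505,-0.0215), yaw 0.238. Both agree with the given sizes. Now I'll shut the gripper and go above the press point (0.441,-0.268).

Emit:
{"method": "drive_tool", "body": {
  "commands": [-50.9, -58.6, 0, -0.18, -50.9, -58.6, 0, -0.18, -50.9, -58.6, 0, -0.18, -50.9, -58.6, 0, -0.18, -50.9, -58.6, 0, -0.18, -50.9, -58.6, 0, -0.18, -50.9, -58.6, 0, -0.18, -50.9, -58.6, 0, -0.18, -50.9, -58.6, 0, -0.18, -50.9, -58.6, 0, -0.18, -50.9, -58.6, 0, -0.18, -50.9, -58.6, 0, -0.18, -50.9, -58.6, 0, -0.18, -50.9, -58.6, 0, -0.18, -50.9, -58.6, 0, -0.18, -50.9, -58.6, 0, -0.18, -50.9, -58.6, 0, -0.18, -50.9, -58.6, 0, -0.18, -50.9, -58.6, 0, -0.18, -50.9, -58.6, 0, -0.18],
  "gripper": 0
}}

```text
t: 1.77
position: [0.4427, -0.2719, 0.2439]
ee_rot: [-0.317, -3.125, 0.002]
wrist_force: [0.4, 0.6, -0.5]
finger_gap: -0.0004
grasp_force: 0.0
```

```bash
cat > g.py <<'E'
import sys,numpy as np
from rig import ctrl
from scipy.spatial.transform import Rotation as R
def go(p,yaw=None):
    s=ctrl.get_state();M=R.from_rotvec(s['ee_rot']).as_matrix()
    d=M.T@(np.array(p)-s['position'])*100
    a=np.arctan2(M[1,1],M[0,1]); r=0 if yaw is None else -((yaw+np.pi/2-a+np.pi/2)%np.pi-np.pi/2)
    print('t',round(s['t'],2),'pos',s['position'].round(4),'yaw',round(a-np.pi/2,3),'shift cm',d.round(2),'roll',round(r,3),'q6',s['q'][5].round(2),'F',np.round(s['wrist_force'],1),'ov',ctrl.finger_overhang)
E
python3 -c "
from g import go
go([.4413,-.2676,.060],-.198)"
```

```text
t 1.77 pos [ 0.4427 -0.2719  0.2439] yaw -0.202 shift cm [ 0.22  0.42 18.39] roll -0.004 q6 -0.35 F [ 0.4  0.6 -0.5] ov 0.014
```

Emit:
{"method": "drive_tool", "body": {
  "commands": [0.2, 0.4, 4, 0, 0.2, 0.4, 8, 0, 0.2, 0.4, 12, 0, 0.2, 0.4, 15, 0, 0.2, 0.4, 17, 0, 0.2, 0.4, 18, 0, 0.2, 0.4, 18.4, 0, 0.2, 0.4, 18.4, 0, 0.2, 0.4, 18.4, 0]
}}

```text
t: 2.52
position: [0.4414, -0.2633, 0.0625]
ee_rot: [0.308, 3.125, -0.001]
wrist_force: [0.5, 0.1, 0.5]
finger_gap: 0.0002
grasp_force: 0.0
```

```bash
python3 - <<'E'
from g import go
from rig import vision
import cv2
go([.4413,-.2676,.038],-.198)
s=vision.snapshot("side")[85:185,280:420];t=vision.snapshot("top")[165:275,400:500]
import numpy as np
o=np.zeros((840,800,3),np.uint8)
cv2.imwrite("pics/p1.png",np.hstack([cv2.resize(s,(462,330),interpolation=3),cv2.resize(t,(300,330),interpolation=3)]))
E
```

```text
t 2.52 pos [ 0.4414 -0.2633  0.0625] yaw -0.197 shift cm [-0.07 -0.42  2.45] roll 0.001 q6 -0.34 F [0.5 0.1 0.5] ov 0.014
```

View pics/p1.png

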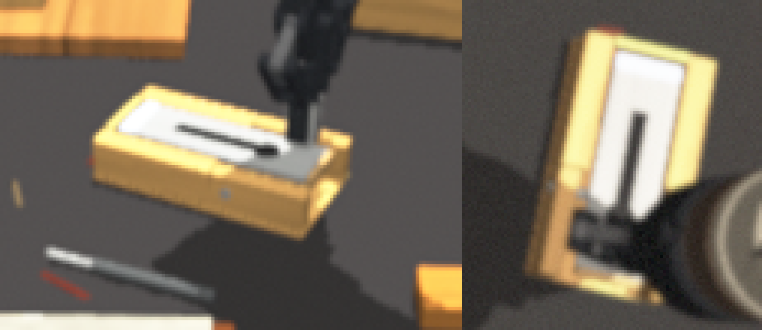

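The closed fingers stand over the thumb end of the iron, about 46 mm up and a few mm towards +y. I'll correct that and press slowly.

Emit:
{"method": "drive_tool", "body": {
  "commands": [-0.1, -0.4, 0.4, 0, -0.1, -0.4, 0.8, 0, -0.1, -0.4, 1.2, 0, -0.1, -0.4, 1.4, 0, -0.1, -0.4, 1.6, 0, -0.1, -0.4, 1.8, 0, -0.1, -0.4, 1.9, 0, -0.1, -0.4, 2.0, 0, -0.1, -0.4, 2.1, 0, -0.1, -0.4, 2.2, 0, -0.1, -0.4, 2.2, 0, -0.1, -0.4, 2.2, 0]
}}

```text
t: 3.62
position: [0.4383, -0.2667, 0.0389]
ee_rot: [-0.309, -3.122, -0.0]
wrist_force: [-5.3, -0.8, 3.7]
finger_gap: -0.0002
grasp_force: 2.9
```

Emit:
{"method": "drive_tool", "body": {
  "commands": [-0.1, -0.4, 0.1, 0, -0.1, -0.4, 0.2, 0, -0.1, -0.4, 0.3, 0, -0.1, -0.4, 0.4, 0, -0.1, -0.4, 0.4, 0, -0.1, -0.4, 0.4, 0]
}}

```text
t: 4.12
position: [0.4384, -0.2698, 0.0353]
ee_rot: [-0.308, -3.122, -0.003]
wrist_force: [-5.7, 3.9, 8.8]
finger_gap: 0.0003
grasp_force: 5.3
```

Emit:
{"method": "drive_tool", "body": {
  "commands": [0, 0.2, 0.1, 0, 0, 0.2, 0.2, 0, 0, 0.2, 0.3, 0, 0, 0.2, 0.3, 0, 0, 0.2, 0.3, 0]
}}

```text
t: 4.53
position: [0.4386, -0.2696, 0.0347]
ee_rot: [-0.31, -3.122, 0.003]
wrist_force: [-11.8, 1.0, 24.1]
finger_gap: -0.0001
grasp_force: 13.6
```

```bash
python3 - <<'E'
from g import go
from rig import vision
import cv2, numpy as np
go([.4413,-.2676,.12],-.198)
s=vision.snapshot("side")[85:185,280:420]
cv2.imwrite("pics/p2.png",cv2.resize(s,(560,400),interpolation=3))
E
```

```text
t 4.53 pos [ 0.4386 -0.2696  0.0347] yaw -0.198 shift cm [-0.2   0.23 -8.54] roll -0.0 q6 -0.35 F [-11.8   1.   24.1] ov 0.014
```

View pics/p2.png

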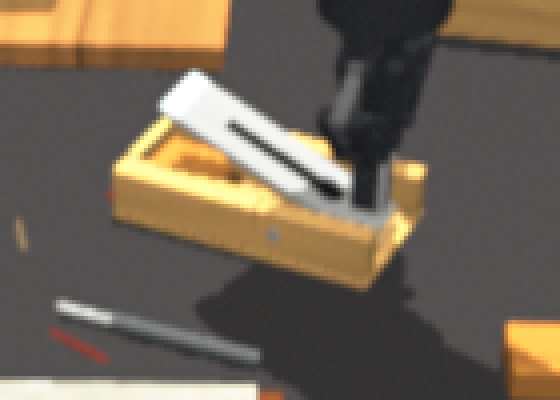

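The force rose to 24 N, so the rocker is at its stop with the far end tipped well up. I'll lift off, open and measure the raised end.

Emit:
{"method": "drive_tool", "body": {
  "commands": [0, 0, -2, 0, 0, 0, -5, 0, 0, 0, -9, 0, 0, 0, -13, 0, 4, 4, -16, 0, 6, 8, -17, 0, 6, 10, -17, 0, 6, 10, -17, 0, 6, 10, -17, 0],
  "gripper": 0
}}

```text
t: 5.33
position: [0.4019, -0.1578, 0.2031]
ee_rot: [0.303, 3.125, -0.001]
wrist_force: [0.0, -0.4, 0.3]
finger_gap: 0.0001
grasp_force: 0.0
```

```bash
python3 - <<'E'
from g import go
from rig import vision
import cv2, numpy as np
go([.4413,-.2676,.12],-.198)
s=vision.snapshot("side")[95:165,295:395];t=vision.snapshot("top")[160:280,415:495]
cv2.imwrite("pics/p3.png",np.hstack([cv2.resize(s,(500,350),interpolation=3),cv2.resize(t,(280,420),interpolation=3)[:350]]))
E
```

```text
t 5.33 pos [ 0.4019 -0.1578  0.2031] yaw -0.193 shift cm [ -5.96 -10.02   8.32] roll 0.005 q6 -0.18 F [ 0.  -0.4  0.3] ov 0.014
```

View pics/p3.png

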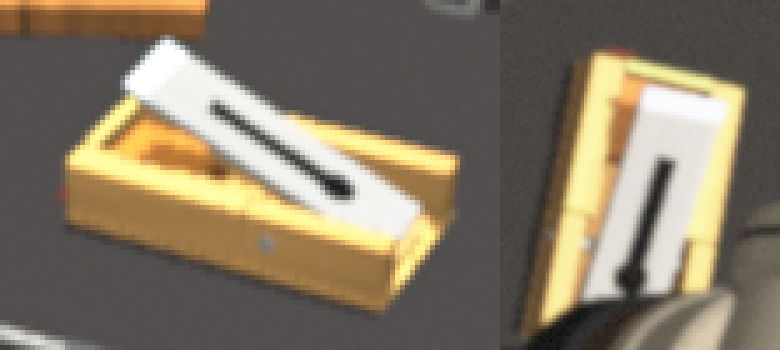

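The iron stays tipped. Raised-end corners: side crop (125,84) and (172,37), top crop (140,88) and (228,103).

```bash
python3 - <<'E'
from h import *
from g import go
np.set_printoptions(precision=4,suppress=True)
P=tri(un([(140,88),(228,103)],415,160,3.5),un([(125,84),(172,37)],295,95,5));print(P)
m=P[:,:3].mean(0);u=np.array([np.cos(.198),-np.sin(.198)])
pr=np.array([.503,-.280])+u*(-.025+.1*np.cos(.4)-.014*np.sin(.4));print(m,'expected',pr,.02+.1*np.sin(.4)+.014*np.cos(.4))
g=np.array([.503,-.280])+u*(-.025+.075*np.cos(.4)-.012*np.sin(.4));print('grip',g)
go([*g,.12],-.198); go([*g,.066],-.198)
E
```

```text
[[ 0.5673 -0.2652  0.0735  0.0026]
 [ 0.5588 -0.3141  0.0744  0.0053]]
[ 0.563  -0.2897  0.0739] expected [ 0.5634 -0.2921] 0.07183668814690546
grip [ 0.5416 -0.2878]
t 5.43 pos [ 0.4022 -0.1596  0.2022] yaw -0.196 shift cm [-16.17  -9.85   8.23] roll 0.002 q6 -0.18 F [ 0.2 -0.7  0.1] ov 0.014
t 5.43 pos [ 0.4022 -0.1596  0.2022] yaw -0.196 shift cm [-16.17  -9.85  13.63] roll 0.002 q6 -0.18 F [ 0.2 -0.7  0.1] ov 0.014
```

The measured raised end (0.563,-0.290,0.074) matches the prediction to within 2 mm. I'll grip at (0.5416,-0.287), mid height 0.060.

Emit:
{"method": "drive_tool", "body": {
  "commands": [-4, -2, 0, 0, -8, -4, 2, 0, -12, -7, 5, 0, -16.1, -9.8, 8.2, 0, -16.1, -9.8, 8.2, 0, -16.1, -9.8, 8.2, 0, -16.1, -9.8, 8.2, 0],
  "gripper": 0.85
}}

```text
t: 6.02
position: [0.5391, -0.2888, 0.1142]
ee_rot: [-0.313, -3.117, -0.005]
wrist_force: [-0.4, -0.3, -0.1]
finger_gap: 0.0725
grasp_force: 0.0
```

```bash
python3 -c "
from g import go
go([.5416,-.2875,.062],-.198)"
```

```text
t 6.02 pos [ 0.5391 -0.2888  0.1142] yaw -0.2 shift cm [-0.27  0.16  5.21] roll -0.002 q6 -0.29 F [-0.4 -0.3 -0.1] ov 0.014
```

Emit:
{"method": "drive_tool", "body": {
  "commands": [-0.2, 0.1, 1.5, 0, -0.2, 0.1, 3, 0, -0.2, 0.1, 4, 0, -0.2, 0.1, 5, 0, -0.2, 0.1, 5.3, 0, -0.2, 0.1, 5.3, 0, -0.2, 0.1, 5.3, 0, -0.2, 0.1, 5.3, 0]
}}

```text
t: 6.68
position: [0.5434, -0.2867, 0.0685]
ee_rot: [0.308, 3.125, -0.001]
wrist_force: [0.0, 0.6, 1.0]
finger_gap: 0.0728
grasp_force: 0.0
```

Emit:
{"method": "drive_tool", "body": {
  "commands": [0, 0, 0, 0, 0, 0, 0, 0, 0, 0, 0, 0, 0, 0, 0, 0, 0, 0, 0, 0, 0, 0, 0, 0, 0, 0, 0, 0, 0, 0, 0, 0],
  "gripper": 0
}}

```text
t: 7.35
position: [0.5432, -0.2866, 0.0676]
ee_rot: [0.308, 3.126, -0.0]
wrist_force: [0.1, -0.8, 3.1]
finger_gap: 0.0435
grasp_force: 60.6
```

```bash
python3 - <<'E'
from g import go
from rig import vision
import cv2, numpy as np
go([.5416,-.2875,.062],-.198)
s=vision.snapshot("side")[75:175,280:420]
cv2.imwrite("pics/p4.png",cv2.resize(s,(700,500),interpolation=3))
E
```

```text
t 7.35 pos [ 0.5432 -0.2866  0.0676] yaw -0.197 shift cm [ 0.14 -0.12  0.56] roll 0.001 q6 -0.29 F [ 0.1 -0.8  3.1] ov 0.014
```

View pics/p4.png

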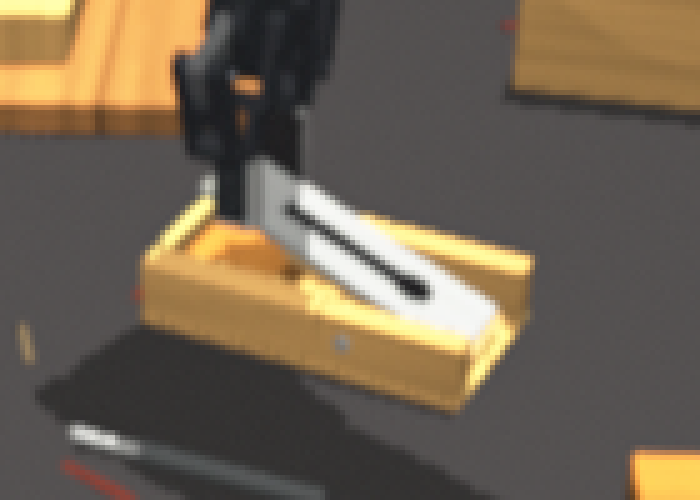

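The gripper holds the iron across its raised end at 60 N, with a 43.5 mm gap. Lift.

Emit:
{"method": "drive_tool", "body": {
  "commands": [0, 0, -1, 0, 0, 0, -2, 0, 0, 0, -3.5, 0, 0, 0, -5.5, 0, 0, 0, -8, 0, 0, 0, -10, 0, 0, 0, -11, 0, 0, 0, -11, 0, 0, 0, -11, 0, 0, 0, -11, 0]
}}

```text
t: 8.23
position: [0.542, -0.286, 0.1757]
ee_rot: [-0.308, -3.124, -0.002]
wrist_force: [0.1, 0.3, -2.1]
finger_gap: 0.0434
grasp_force: 61.2
```

```bash
python3 - <<'E'
from g import go
from rig import vision
import cv2, numpy as np
# grip point on iron is ~50 mm from its centre along +x (iron lands with same heading)
c=np.array([.5505,-.0215])+.049*np.array([np.cos(.238),np.sin(.238)])
print(c); go([*c,.17],.238)
s=vision.snapshot("side")[20:170,270:420]
cv2.imwrite("pics/p5.png",cv2.resize(s,(600,600),interpolation=3))
E
```

```text
[ 0.59811876 -0.00994779]
t 8.23 pos [ 0.542  -0.286   0.1757] yaw -0.197 shift cm [-0.11 28.17  0.6 ] roll -0.435 q6 -0.29 F [ 0.1  0.3 -2.1] ov 0.014
```

View pics/p5.png

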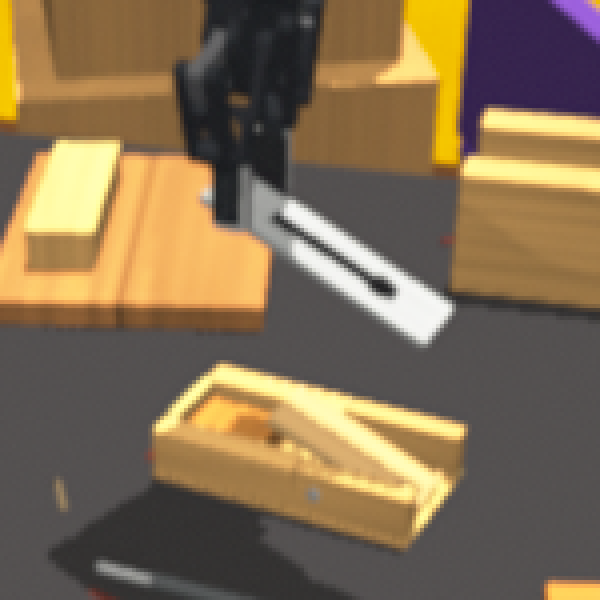

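The iron is out of the rest, held tilted about 0.45 rad. Now I'll move it over the stone and turn it to match.

Emit:
{"method": "drive_tool", "body": {
  "commands": [-0.1, 2, 0, -0.03, -0.1, 5, 0, -0.08, -0.2, 8, 0, -0.13, -0.2, 11, 0, -0.18, -0.3, 14, 0, -0.24, -0.3, 17, 0, -0.29, -0.3, 20, 0, -0.34, -0.3, 23, 0, -0.3, 26, 0, -0.4, -0.3, 28.2, 0, -0.435, -0.3, 28.2, 0, -0.435, -0.3, 28.2, 0, -0.435, -0.3, 28.2, 0, -0.435]
}}

```text
invalid input
```

Row 8 was missing its roll value, so I'll fix that and resend.

Emit:
{"method": "drive_tool", "body": {
  "commands": [-0.1, 2, 0, -0.03, -0.1, 5, 0, -0.08, -0.2, 8, 0, -0.13, -0.2, 11, 0, -0.18, -0.3, 14, 0, -0.24, -0.3, 17, 0, -0.29, -0.3, 20, 0, -0.34, -0.3, 23, 0, -0.38, -0.3, 26, 0, -0.42, -0.3, 28.2, 0, -0.435, -0.3, 28.2, 0, -0.435, -0.3, 28.2, 0, -0.435, -0.3, 28.2, 0, -0.435]
}}

```text
t: 9.37
position: [0.6001, -0.0106, 0.176]
ee_rot: [0.373, -3.117, 0.0]
wrist_force: [0.4, -0.3, -1.7]
finger_gap: 0.0437
grasp_force: 61.3
```

```bash
python3 - <<'E'
from g import go
from rig import vision
import cv2, numpy as np
c=np.array([.5505,-.0215])+.051*np.array([np.cos(.238),np.sin(.238)])
print(c); go([*c,.10],.238)
s=vision.snapshot("side")[50:230,210:390]
cv2.imwrite("pics/p6.png",cv2.resize(s,(600,600),interpolation=3))
E
```

```text
[ 0.60006238 -0.00947627]
t 9.37 pos [ 0.6001 -0.0106  0.176 ] yaw 0.238 shift cm [-0.04  0.11  7.6 ] roll 0.0 q6 -0.26 F [ 0.4 -0.3 -1.7] ov 0.014
```

View pics/p6.png

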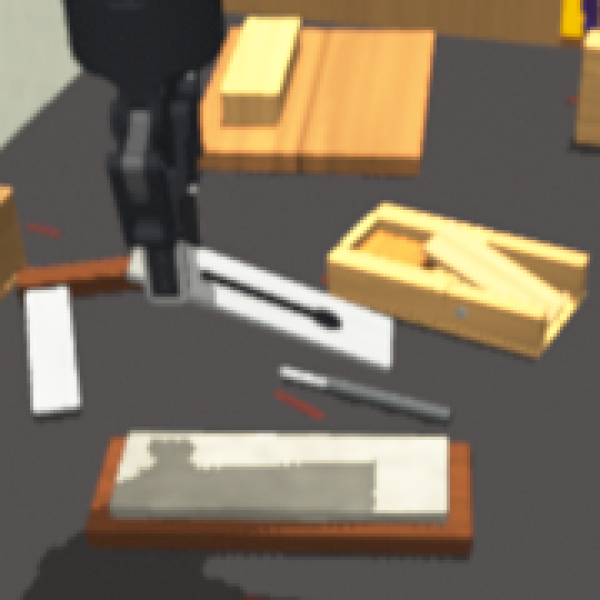

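The iron hangs lengthways over the stone, in line with it. I'll lower in steps, watching the force.

Emit:
{"method": "drive_tool", "body": {
  "commands": [0, 0.1, 2, 0, 0, 0.1, 4, 0, 0, 0.1, 6, 0, 0, 0.1, 7.5, 0, 0, 0.1, 8, 0, 0, 0.1, 8.5, 0, 0, 0.1, 9, 0, 0, 0.1, 9.5, 0, 0, 0.1, 10, 0, 0, 0.1, 10, 0]
}}

```text
t: 10.25
position: [0.6021, -0.0096, 0.0781]
ee_rot: [-0.373, 3.116, -0.001]
wrist_force: [1.7, -0.1, 3.4]
finger_gap: 0.0434
grasp_force: 61.8
```

Emit:
{"method": "drive_tool", "body": {
  "commands": [0, 0, 0.4, 0, 0, 0, 0.8, 0, 0, 0, 1.2, 0, 0, 0, 1.6, 0, 0, 0, 2.0, 0, 0, 0, 2.2, 0, 0, 0, 2.4, 0, 0, 0, 2.4, 0, 0, 0, 2.4, 0]
}}

```text
t: 11.0
position: [0.6001, -0.0093, 0.0529]
ee_rot: [0.373, -3.118, -0.001]
wrist_force: [1.3, 1.6, 3.3]
finger_gap: 0.0437
grasp_force: 62.6
```

Emit:
{"method": "drive_tool", "body": {
  "commands": [0, 0, 0.2, 0, 0, 0, 0.4, 0, 0, 0, 0.5, 0, 0, 0, 0.6, 0, 0, 0, 0.6, 0, 0, 0, 0.6, 0]
}}

```text
t: 11.5
position: [0.6007, -0.0098, 0.0473]
ee_rot: [0.373, -3.119, 0.001]
wrist_force: [1.8, -1.0, 3.3]
finger_gap: 0.0436
grasp_force: 62.6
```

Emit:
{"method": "drive_tool", "body": {
  "commands": [0, 0, 0.1, 0, 0, 0, 0.2, 0, 0, 0, 0.3, 0, 0, 0, 0.4, 0, 0, 0, 0.4, 0, 0, 0, 0.4, 0]
}}

```text
t: 12.0
position: [0.6007, -0.0096, 0.0432]
ee_rot: [0.373, -3.119, 0.0]
wrist_force: [2.4, 0.7, 1.9]
finger_gap: 0.0434
grasp_force: 62.7
```

Emit:
{"method": "drive_tool", "body": {
  "commands": [0, 0, 0, 0, 0, 0, 0, 0, 0, 0, 0, 0, 0, 0, 0, 0, 0, 0, 0, 0, 0, 0, 0, 0, 0, 0, 0, 0],
  "gripper": 0.8
}}

```text
t: 12.58
position: [0.6006, -0.0095, 0.0432]
ee_rot: [0.373, -3.119, -0.0]
wrist_force: [1.6, 0.1, -0.2]
finger_gap: 0.0682
grasp_force: 0.0
```

Emit:
{"method": "drive_tool", "body": {
  "commands": [0, 0, -0.5, 0, 0, 0, -1.5, 0, 0, 0, -3, 0, 0, 0, -6, 0, 0, 0, -10, 0, 0, 0, -14, 0, 0, 0, -18, 0, 4, -4, -18, 0, 8, -8, -18, 0, 12, -12, -18, 0, 15, -16, -18, 0, 15, -20, -18, 0, 15, -22, -18, 0, 15, -22, -18, 0]
}}

```text
t: 13.75
position: [0.5058, -0.2627, 0.225]
ee_rot: [-0.368, 3.118, -0.004]
wrist_force: [1.3, 0.3, 0.9]
finger_gap: 0.0682
grasp_force: 0.0
```

```bash
python3 - <<'E'
from g import go
from h import *
np.set_printoptions(precision=4,suppress=True)
go([.55,0,.2])
for n in("top","side"):
    i=vision.snapshot(n); cv2.imwrite(f"pics/{n}9.png",i)
    ref=cv2.imread(f"pics/{n}0.png"); 
    x,y,w,h={'top':(290,130,80,130),'side':(230,165,130,60)}[n]
    g=i[y:y+h,x:x+w].astype(float); print(n)
    # white iron: bluish-neutral bright vs. yellowish stone
    bal=g[...,0]-g[...,2]; lum=g.mean(2)
    m=((bal>-12)&(lum>150)).astype(np.uint8)
    k,l,st,ce=cv2.connectedComponentsWithStats(m)
    j=1+np.argmax(st[1:,4]); print(st[j],ce[j])
    r=cv2.minAreaRect(np.argwhere(l==j)[:,::-1].astype(np.float32)); b=cv2.boxPoints(r)+[x,y]; print(r)
    q=plane(n,b,.032); print(q[:,:2],q.mean(0))
    e=[(np.linalg.norm(q[(a+1)%4]-q[a]),np.arctan2(*(q[(a+1)%4]-q[a])[[1,0]])) for a in range(2)];print(e)
    d=np.abs(i.astype(int)-ref).sum(2)
    x,y,w,h={'top':(165,165,75,100),'side':(205,255,130,100)}[n]; print('narrow diff',d[y:y+h,x:x+w].mean(),d[:100,:100].mean(), (d[y:y+h,x:x+w]>90).sum())
E
```

```text
t 13.75 pos [ 0.5058 -0.2627  0.225 ] yaw 0.235 shift cm [-10.4   24.53   2.44] roll 0 q6 -0.71 F [1.3 0.3 0.9] ov 0.014
top
[  21   27   38   75 1337] [39.8527 63.7248]
((39.626609802246094, 64.44023132324219), (73.04810333251953, 23.328575134277344), 77.96940612792969)
[[ 0.6179  0.0183]
 [ 0.6298 -0.0289]
 [ 0.4817 -0.063 ]
 [ 0.4705 -0.017 ]] [ 0.55   -0.0226  0.032 ]
[(np.float64(0.048674665962282905), np.float64(-1.324235110655373)), (np.float64(0.15188918067125406), np.float64(-2.9155060197371223))]
narrow diff 9.124933333333333 8.9234 0
side
[  27   15   77   19 1100] [64.8545 24.1582]
((65.09095001220703, 23.725339889526367), (76.02534484863281, 17.23014259338379), 1.2188752889633179)
[[ 0.6129  0.0204]
 [ 0.6335 -0.0309]
 [ 0.4799 -0.0673]
 [ 0.4669 -0.0147]] [ 0.5483 -0.0231  0.032 ]
[(np.float64(0.05529667655009929), np.float64(-1.1898901273596074)), (np.float64(0.15778694654540207), np.float64(-2.908760778716215))]
narrow diff 12.213307692307692 22.5051 0
```

The iron's centre is at (0.550,-0.0226) and its yaw is 0.226; the stone is at (0.5505,-0.0215), yaw 0.238. Both views agree at a top height of 0.032, so it lies flat. The narrow iron has not moved, and the arm is clear, so I'll hand in.

```bash
python3 -c "
from rig import job
print(job.job_done())"
```

```text
the job is handed in; nothing more can be done
None
```

The wide iron was tipped, lifted out and laid flat on the stone, about 1 mm from its centre and within 1° of its length by the cameras; the narrow iron shows no change, and the job was handed in at about 14 s (no verdict was returned).

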